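# Move the filters from storage into the laser beam, in reverse order

### The arm

A 7-joint arm with a two-finger parallel gripper is mounted at the origin on the work surface. World frame = base frame: x ahead of the robot, y to its left, z up, the work surface at z = 0. Lengths are in mm, angles in rad, forces in N, time in s.
With the tool pointing down it reaches from about 425 to 925 mm from the base axis. Payload 6.8 kg.
Tool frame: the origin (TCP) lies at the very end of the fingers, on their centre line; the grasp point (between the pads) lies env.pinch_z behind it (env.pinch_z is the distance from the TCP to the grasp point, in mm); z points along the fingers, y is the line along which they close (so a half turn about z gives the same grasp; the last joint's range is limited). The gripper opens to 88 mm and grips with 3 to 60 N. Pads are 20 mm wide; open, the fingers measure 115 mm over their backs; the gripper's body (75 mm by 178 mm) begins 61 mm behind the grasp point.
Start: joints at [1.043, 0.477, 0.022, 1.555, -0.011, 1.109, -0.083], TCP at [275.126, -616.403, 222.664] pointing down, gripper open.
Joint ranges: [-2.96, 2.96], [-0.34, 2.1], [-1.41, 1.46], [0.24, 2.44], [-1.37, 4.51], [0.17, 1.92], [-2.96, 2.96]. Speed limits (rad/s): [2.39, 2.39, 3.14, 3.14, 3.14, 3.14, 3.14].

### API

Orientations are given as a unit quaternion [x, y, z, w].
In Python, from workcell import env gives the robot as it stands.
- The arm moves only by the tool play_rows, never from a script. Its argument "commands" is a list of rows, each a list of 3 entries, a list of its own where there are three numbers: the turn, a rotation vector about the tool's x, y, z in degrees, then the shift along the tool's x, y, z in mm, then the closure in counts, from 0 (fully open) to 255 (shut). A call has 1 to 8 rows; each row is the pose to reach, as a shift and turn from the pose commanded when the call began, along the tool's axes at that moment; what a row does not reach only later rows make up. A row lasts 1/12 s, in which the tool goes at most 41.7 mm and 7.16 degrees, less where a joint would pass 70% of its speed; a pose out of reach is approached as far as the arm can. A call with a gripper value outside its range is refused whole. The fingers move at their own pace and stop on an object; "grip_force" is the grip in N (left out, the last holds). Time passes only in rows, so rows that repeat a pose let the fingers close. It gives the time, the measured TCP pose, the force, the opening and the grip force at its end, in the units of the state.
- env.sense(): the state, without advancing time (a new reading comes with each control period).
- env.grab_frame(name): name is "scene" or "top" or "wrist"; returns a dict with "frame" (480x640x3 uint8, blue, green, red), "fov_y" (degrees; the focal length in pixels is half the picture's height over the tangent of half this angle, whatever the lens; pixels are square), "cx", "cy" (the principal point, pixels), "D" ([k1, k2, p1, p2, k3] as OpenCV has them; the pictures are not rectified), "R" (3x3) and "t" (3): a world point X has camera coordinates R X + t. Camera axes: x right, y down, z forward; pixel columns grow to the right and rows downward; lengths in mm; the calibration is good to about 2 mm. A picture is of the moment at which its call begins. There is no depth.
- env.hand_in(): hands the job in; it is judged then, once.
The state is a dict: "time_s": time; "qpos": joint angles; "joint_velocities": joint speeds; "joint_torque": joint torques, N m; "tcp_pos": TCP position; "orientation": TCP orientation; "wrist_force": force on the tool from outside, world axes, zero at the start; "torque": the same for the moment, N m; "grip_width": finger opening in mm; "finger_force": force on a finger pad.
Only numpy, scipy, OpenCV 4.12 (cv2) and the standard library are available. Lean on these libraries where they do the work, as an engineer would, in place of code of your own. Each camera call takes 0.05 s, during which the arm holds its last target. There are 200 camera calls.

### The job

Move the four coloured filters from the wooden storage rack into the black beam rack in reverse order: the filter that starts next to the storage rack's white block goes into the bay farthest from the laser, and so on, until the one farthest from the white block stands in the bay next to the laser. Stand each filter upright on the floor of its own bay, near the middle, with its glass facing along the row so that the beam would pass through it, and let go of it. They are fragile, so do not drop or tip them, and do not disturb the screwdriver, the jar or the power meter.

Things in the scene. Friction and masses are not known exactly. Their poses are not given: they have to be found in the camera images.
- storage_rack: Fixed wooden rack on the left or right, 256 x 70 mm, 12 high; a white block (22 x 70, 32 high) on its +x end. 4 bays along x at x = -93, -31, 31, 93 mm, y = 0 (93: next to the white block), each 54 x 54 inside; bay floor 6 mm above the table, lips and dividers 8 thick, 6 above the floor. Origin: on the table under the middle of the row of bays; z up.
- beam_rack: Fixed black rack on the other side, bays as in the storage rack: at x = -93, -31, 31, 93 mm, y = 0, each 54 x 54 inside, floor 6 mm above the table, lips and dividers 8 thick, 6 above the floor. A black laser box with a yellow mark (x 133 to 219 mm, 52 wide, top at 64) is on its +x end, next to bay 93; beam along x. Origin: on the table under the middle of the row of bays; z up.
- filter_red: Loose red filter, 0.11 to 0.23 kg, 74 mm high: black base 40 x 40 x 10, post 12.6 thick, upright mount 14 thick (x) by 40 wide (y), black from 28 to 68 mm up with red glass on both x faces, then a red cap. Grip it across the 40 mm from above, about 52 mm up. Origin: centre of underside; z up. It starts upright on the red tag, x within 0.1 rad of the rack's.
- tag_red: Red plate 52 x 52 x 3 mm, fixed on the floor of the storage bay where the red filter starts (whose underside is thus 9 mm above the table), with a red tab 40 x 22 mm over the rack's +y lip, out to 51 mm from the bay centre, 15 mm above the table. Marks the original order. Origin: centre of the bay floor, axes as the rack's.
- filter_yellow: Loose yellow filter, 0.11 to 0.23 kg, 74 mm high: black base 40 x 40 x 10, post 12.6 thick, upright mount 14 thick (x) by 40 wide (y), black from 28 to 68 mm up with yellow glass on both x faces, then a yellow cap. Grip it across the 40 mm from above, about 52 mm up. Origin: centre of underside; z up. It starts upright on the yellow tag, x within 0.1 rad of the rack's.
- tag_yellow: Yellow plate 52 x 52 x 3 mm, fixed on the floor of the storage bay where the yellow filter starts (whose underside is thus 9 mm above the table), with a yellow tab 40 x 22 mm over the rack's +y lip, out to 51 mm from the bay centre, 15 mm above the table. Marks the original order. Origin: centre of the bay floor, axes as the rack's.
- filter_green: Loose green filter, 0.11 to 0.23 kg, 74 mm high: black base 40 x 40 x 10, post 12.6 thick, upright mount 14 thick (x) by 40 wide (y), black from 28 to 68 mm up with green glass on both x faces, then a green cap. Grip it across the 40 mm from above, about 52 mm up. Origin: centre of underside; z up. It starts upright on the green tag, x within 0.1 rad of the rack's.
- tag_green: Green plate 52 x 52 x 3 mm, fixed on the floor of the storage bay where the green filter starts (whose underside is thus 9 mm above the table), with a green tab 40 x 22 mm over the rack's +y lip, out to 51 mm from the bay centre, 15 mm above the table. Marks the original order. Origin: centre of the bay floor, axes as the rack's.
- filter_blue: Loose blue filter, 0.11 to 0.23 kg, 74 mm high: black base 40 x 40 x 10, post 12.6 thick, upright mount 14 thick (x) by 40 wide (y), black from 28 to 68 mm up with blue glass on both x faces, then a blue cap. Grip it across the 40 mm from above, about 52 mm up. Origin: centre of underside; z up. It starts upright on the blue tag, x within 0.1 rad of the rack's.
- tag_blue: Blue plate 52 x 52 x 3 mm, fixed on the floor of the storage bay where the blue filter starts (whose underside is thus 9 mm above the table), with a blue tab 40 x 22 mm over the rack's +y lip, out to 51 mm from the bay centre, 15 mm above the table. Marks the original order. Origin: centre of the bay floor, axes as the rack's.
- driver: Bystander: screwdriver with an orange handle lying on the table. Origin: about its middle, on the table. Leave it alone.
- jar: Bystander: small jar, 44 mm across, 60 mm high. Origin: centre of the underside. Leave it alone.
- meter: Bystander: grey hand-held power meter, 75 x 110 x 28 mm, lying flat. Origin: centre of the underside. Leave it alone.

How it is judged:
By the outcome, as a careful person would: the job done as asked, in the order asked, and still so for the second after the job is handed in, with the robot touching nothing.
It also fails if it takes over 115 s, if anything falls off the work surface, if the arm or the gripper's body presses on something with over 40 N, if the wrist force passes 120 N, or if a joint passes its speed limit or range.

## Working session

There is one attempt and no reset: what is moved stays moved. The work goes in short steps, Python scripts to look and compute and a tool call to move; the robot and the scene stay as the last step left them, time stands still between calls to the robot, and variables do not carry over. Pictures are saved under pics/ and viewed, at most 14 in all, crops included, and the job is handed in when it is done.

Besides the shell and the picture viewer there is one more tool, called after "Request:" by a JSON object that holds its "op" and its "data". play_rows: Moves the arm, as the interface text tells. Its arguments: {"type":"object","properties":{"commands":{"type":"array"},"grip_force":{"type":"number"}},"required":["commands"]}

```bash
mkdir -p pics; ls; python3 - <<'E'
from workcell import env
import cv2
print(env.pinch_z, env.sense())
for n in ["scene","top"]:
    f=env.grab_frame(n); cv2.imwrite(f"pics/{n}0.png",f["frame"]); print({k:v for k,v in f.items() if k!="frame"})
E
```

```text
pics
18.700000000000003 {'time_s': 0.0, 'qpos': array([ 1.0429081 ,  0.47779407,  0.02233105,  1.55644459, -0.01151743,
        1.10928726, -0.08310106]), 'joint_velocities': array([-0.00018862,  0.00041067, -0.00091987, -0.00099699,  0.00037224,
        0.0012157 ,  0.00019737]), 'joint_torque': array([ 1.80806260e-04, -5.82849884e+01,  1.53517406e+00, -2.72609943e+01,
       -5.42649650e-02,  1.70952984e-02,  1.78476680e-04]), 'tcp_pos': array([ 274.8584478 , -615.84640802,  221.6884954 ]), 'orientation': array([ 9.78050443e-01,  2.08366304e-01, -2.43666305e-04, -8.69223182e-04]), 'wrist_force': array([ 0.91543639, -0.31408588,  0.12162886]), 'torque': array([-0.0087927 ,  0.04657199,  0.06339861]), 'finger_force': 0.0, 'grip_width': 87.95284968405252}
{'fov_y': 54.63928654130446, 'cx': 320.8809539941792, 'cy': 238.63291301546656, 'D': array([-0.01265885,  0.        ,  0.        ,  0.        ,  0.        ]), 'R': array([[-0.89413365,  0.44779753,  0.00154508],
       [ 0.34578221,  0.69262011, -0.63301821],
       [-0.28453414, -0.56546862, -0.77413537]]), 't': array([ 538.47170616, -172.35060958, 1219.50031372])}
{'fov_y': 45.3808501274325, 'cx': 315.1314169131396, 'cy': 245.51176528153047, 'D': array([0.04422284, 0.        , 0.        , 0.        , 0.        ]), 'R': array([[ 0.1028695 , -0.99467733,  0.00590605],
       [-0.97220378, -0.10179723, -0.2108486 ],
       [ 0.21032755,  0.015948  , -0.97750089]]), 't': array([ -57.30172497,  588.0577329 , 1354.46985802])}
```

View pics/top0.png

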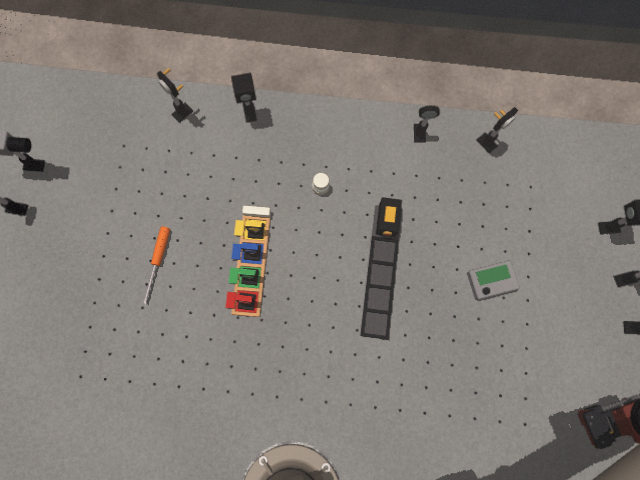

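View pics/scene0.png

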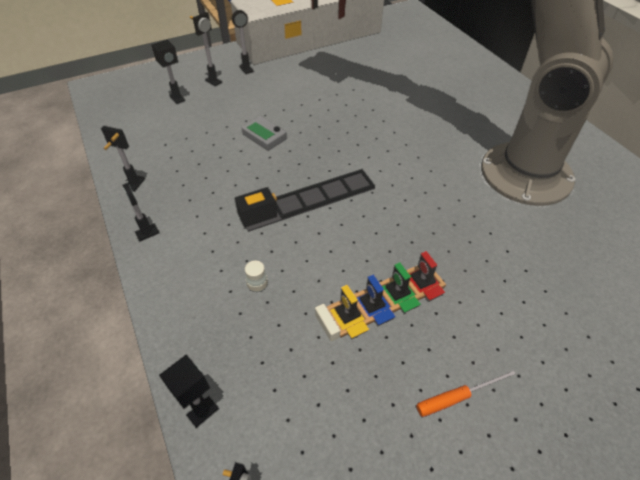

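The top view shows the storage rack near (250,262), with the white block at its far end (256,211). From the block the order is yellow, blue, green, red. The beam rack is near (382,268), with the laser at its far end (389,217). So yellow goes to bay -93, blue to -31, green to 31 and red to 93.

```bash
cat > h.py <<'E'
import numpy as np, cv2
from workcell import env
from scipy.spatial.transform import Rotation as Ro
def K(f):
    F=240/np.tan(np.radians(f["fov_y"])/2); return np.array([[F,0,f["cx"]],[0,F,f["cy"]],[0,0,1]])
def ray(f,uv,z):
    uv=np.asarray(uv,float).reshape(-1,1,2)
    p=cv2.undistortPoints(uv,K(f),f["D"])[:,0]
    d=np.c_[p,np.ones(len(p))]@f["R"]; c=-f["R"].T@f["t"]
    return (c+d*((z-c[2])/d[:,2])[:,None])[:,:2]
def hsv(f): return cv2.cvtColor(f["frame"],cv2.COLOR_BGR2HSV)
HUE=dict(red=(-8,6),yellow=(20,32),green=(45,80),blue=(100,125))
def cmask(f,n,s=130,v=60):
    h=hsv(f).astype(int); lo,hi=HUE[n]; H=np.where(h[...,0]>165,h[...,0]-180,h[...,0])
    return ((H>=lo)&(H<=hi)&(h[...,1]>s)&(h[...,2]>v)).astype(np.uint8)
def blobs(m,amin=30):
    n,l,st,c=cv2.connectedComponentsWithStats(m)
    return [(st[i,4],c[i],l==i) for i in range(1,n) if st[i,4]>=amin]
def grab(n,save=None):
    f=env.grab_frame(n)
    if save: cv2.imwrite(f"pics/{save}.png",f["frame"])
    return f
def totool(target_xyz,yaw):
    """shift (tool axes) and turn (deg about tool z) to TCP target, tool y axis at world angle yaw (mod pi), tool down"""
    s=env.sense(); R=Ro.from_quat(s["orientation"])
    sh=R.inv().apply(np.asarray(target_xyz)-s["tcp_pos"])
    Y=R.apply([0,1,0]); cur=np.arctan2(Y[1],Y[0]); d=(yaw-cur+np.pi/2)%np.pi-np.pi/2
    tilt=np.degrees(np.arccos(-R.as_matrix()[2,2]))
    return sh.round(1), round(-np.degrees(d),2), round(tilt,2)
E
python3 - <<'E'
from h import *
f=grab("top")
h=hsv(f)
g=cv2.cvtColor(f["frame"],cv2.COLOR_BGR2GRAY)
# beam rack
m=np.zeros_like(g); m[185:350,350:415]=((g<75))[185:350,350:415]
b=max(blobs(m),key=lambda b:b[0]); print(b[0])
cn=np.argwhere(b[2])[:,::-1].astype(np.float32)
sel=cn[cn[:,1]>245]
hull=cv2.convexHull(sel)[:,0]
ap=cv2.minAreaRect(ray(f,sel,12).astype(np.float32)); print("beam",ap)
m=np.zeros_like(g); 
w=((h[...,1]<60)&(h[...,2]>170)); m[200:225,235:280]=w[200:225,235:280]
b=max(blobs(m),key=lambda b:b[0]); print(b[0],cv2.minAreaRect(ray(f,np.argwhere(b[2])[:,::-1],32).astype(np.float32)))
for n in HUE:
    for a,c,l in blobs(cmask(f,n)):
        if c[0]<280 and c[1]<330 and c[1]>200: print(n,a,c,ray(f,[c],15))
E
```

```text
1848
beam ((503.90093994140625, -167.52621459960938), (70.09696960449219, 238.83544921875), 88.35423278808594)
215 ((674.2819213867188, 165.34072875976562), (20.635229110717773, 69.99930572509766), 1.092832326889038)
red 415 [240.68674699 300.23614458] [[442.63999826 175.24124953]]
yellow 266 [246.89097744 225.2481203 ] [[635.86640613 184.59294016]]
yellow 63 [250.26984127 235.46031746] [[610.02602678 172.56685933]]
blue 228 [243.3377193  248.55263158] [[574.1969793  185.76772891]]
blue 66 [249.78787879 260.12121212] [[546.14439544 165.64776624]]
```

```bash
python3 - <<'E'
from h import *
print(totool([535,163,300],-np.pi/2+0.02))
print(totool([520,-250,300],-np.pi/2+0.02))
E
```

```text
(array([ 555. , -605.4,  -77.3]), np.float64(22.91), np.float64(0.08))
(array([ 373. , -234.4,  -77.8]), np.float64(22.91), np.float64(0.08))
```

Request:
{"op": "play_rows", "data": {"commands": [[[0, 0, 5], [40, -25, -10], 0], [[0, 0, 10], [80, -50, -20], 0], [[0, 0, 15], [115, -75, -30], 0], [[0, 0, 20], [150, -100, -40], 0], [[0, 0, 22.9], [185, -120, -50], 0], [[0, 0, 22.9], [220, -140, -60], 0], [[0, 0, 22.9], [255, -160, -70], 0], [[0, 0, 22.9], [290, -185, -77], 0]]}}

```text
time_s: 0.82
tcp_pos: [455.5, -343.8, 296.9]
orientation: [1.0, 0.01, 0.0, 0.0]
wrist_force: [-0.0, -0.9, -0.0]
grip_width: 87.8
finger_force: 0.0
```

```bash
python3 - <<'E'
from h import *
print(env.sense()["tcp_pos"],totool([535,163,300],-np.pi/2+0.02))
E
```

```text
[ 455.48112772 -343.84632618  296.88603283] (array([  89.6, -505.2,   -3.3]), np.float64(-0.0), np.float64(0.05))
```

Request:
{"op": "play_rows", "data": {"commands": [[[0, 0, 0], [12, -35, 0], 0], [[0, 0, 0], [25, -70, 0], 0], [[0, 0, 0], [37, -105, 0], 0], [[0, 0, 0], [50, -140, 0], 0], [[0, 0, 0], [60, -170, 0], 0], [[0, 0, 0], [60, -170, 0], 0], [[0, 0, 0], [60, -170, 0], 0]]}}

```text
time_s: 1.4
tcp_pos: [511.5, -172.1, 296.0]
orientation: [1.0, 0.012, -0.0, -0.0]
wrist_force: [-0.1, -0.0, 0.0]
grip_width: 87.8
finger_force: 0.0
```

```bash
python3 - <<'E'
from h import *
f=grab("wrist","w1"); print(f["fov_y"],-f["R"].T@f["t"],f["R"][2],f["D"])
print(env.sense()["tcp_pos"],totool([535,163,300],-np.pi/2+0.02))
E
```

```text
67.74481839319105 [ 580.10262176 -170.0671499   457.94085801] [-0.25049091 -0.00563336 -0.96810256] [0.01237714 0.         0.         0.         0.        ]
[ 510.8543363  -174.15546154  295.8990984 ] (array([  31.3, -336.6,   -4.2]), np.float64(0.07), np.float64(0.04))
```

View pics/w1.png

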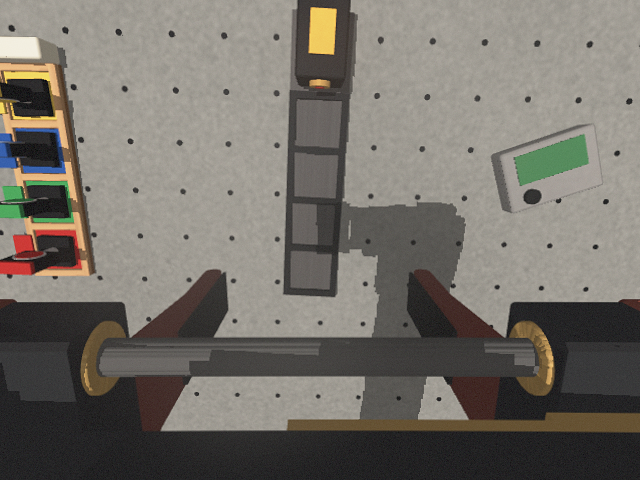

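Request:
{"op": "play_rows", "data": {"commands": [[[0, 0, 0], [4, -40, 0], 0], [[0, 0, 0], [8, -80, 0], 0], [[0, 0, 0], [12, -120, 0], 0], [[0, 0, 0], [16, -160, 0], 0], [[0, 0, 0], [20, -200, 0], 0], [[0, 0, 0], [24, -240, 0], 0], [[0, 0, 0], [28, -280, 0], 0], [[0, 0, 0], [30, -320, 0], 0]]}}

```text
time_s: 2.12
tcp_pos: [535.3, 145.8, 296.0]
orientation: [1.0, 0.008, 0.0, 0.0]
wrist_force: [0.9, -0.4, -0.7]
grip_width: 88.0
finger_force: 0.0
```

Request:
{"op": "play_rows", "data": {"commands": [[[0, 0, 0], [0, -10, 0], 0], [[0, 0, 0], [0, -10, 0], 0], [[0, 0, 0], [0, -10, 0], 0]]}}

```text
time_s: 2.37
tcp_pos: [534.8, 154.3, 295.7]
orientation: [1.0, 0.009, -0.0, 0.001]
wrist_force: [0.3, 0.3, -0.9]
grip_width: 88.2
finger_force: 0.0
```

```bash
python3 - <<'E'
from h import *
f=grab("wrist","w2"); print(f["fov_y"],-f["R"].T@f["t"],f["R"][2],f["D"])
print(env.sense()["tcp_pos"])
E
```

```text
67.74481839319105 [603.45693715 156.23064823 457.66433277] [-0.25081116 -0.00570349 -0.96801923] [0.01237714 0.         0.         0.         0.        ]
[534.92678416 153.32839466 295.73987208]
```

View pics/w2.png

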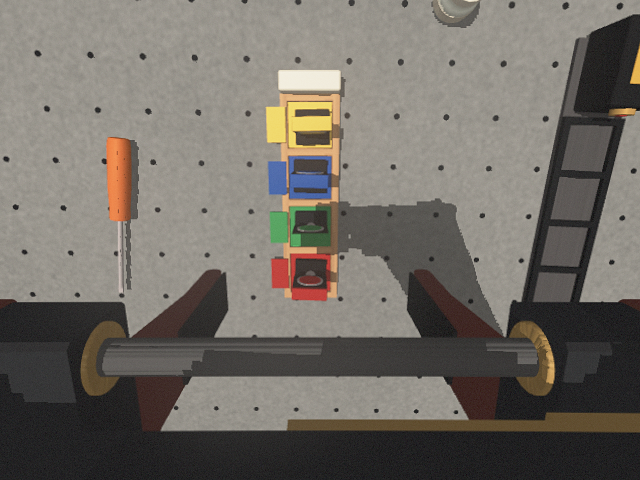

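```bash
cat > m.py <<'E'
from h import *
import sys
def lookall():
    f=grab("wrist","w3")
    for n in HUE:
        for a,c,l in blobs(cmask(f,n),60):
            if 250<c[0]<345 and c[1]<305:
                p=np.argwhere(l)[:,::-1]; r=ray(f,p,15).astype(np.float32); q=cv2.minAreaRect(r)
                print(n,a,c.round(),"bb",p.min(0),p.max(0),"z15",np.round(q[0],1),np.round(q[1],1),round(q[2],2),"z83",ray(f,[c],83).round(1))
    m=np.zeros((480,640),np.uint8);h=hsv(f); m[60:100,260:360]=((h[...,1]<50)&(h[...,2]>190))[60:100,260:360]
    for a,c,l in blobs(m,200): print("white",a,cv2.minAreaRect(ray(f,np.argwhere(l)[:,::-1],32).astype(np.float32)))
lookall()
img=cv2.imread("pics/w3.png")[60:305,255:355]
cv2.imwrite("pics/w3c.png",cv2.resize(img,None,fx=2.4,fy=2.4,interpolation=cv2.INTER_CUBIC))
E
python3 m.py
python3 - <<'E'
from h import *
# beam rack from w1 (camera pose then)
import cv2
f=grab("wrist"); R1=f["R"]
s=env.sense(); 
f1=dict(f); f1["frame"]=cv2.imread("pics/w1.png")
# pose of w1: same R, centre reported
C=np.array([580.10262176,-170.0671499,457.94085801]); 
f1["t"]=-f1["R"]@C
g=cv2.cvtColor(f1["frame"],cv2.COLOR_BGR2GRAY)
print(g[180,280:360:4],g[285,280:345:4],g[270:305:2,310],g[80:100:2,310])
m=np.zeros_like(g); m[96:300,270:360]=(g<62)[96:300,270:360]
m=cv2.morphologyEx(m,cv2.MORPH_OPEN,np.ones((2,2)))
for a,c,l in blobs(m,400):
    p=np.argwhere(l)[:,::-1]; print(a,p.min(0),p.max(0))
    q=cv2.minAreaRect(ray(f1,p,12).astype(np.float32)); print(q)
E
```

```text
red 857 [309. 279.] bb [290 253] [329 300] z15 [437.4 161.6] [51.5 65.7] 89.88 z83 [[460.5 161.5]]
red 479 [279. 273.] bb [271 259] [287 287] z15 [441.8 201.8] [21.1 39.3] 89.76 z83 [[466.8 194.6]]
red 121 [309. 280.] bb [299 276] [319 283] z15 [433.5 162.3] [ 9.8 26.4] 0.92 z83 [[459.4 161.6]]
yellow 1286 [307. 122.] bb [287 102] [330 147] z15 [627.8 165.2] [50.5 51.5] 0.97 z83 [[627.  165.3]]
yellow 667 [275. 125.] bb [265 107] [284 142] z15 [627.3 204.8] [39.3 21.9] 0.97 z83 [[623.8 197.2]]
blue 78 [320. 161.] bb [299 157] [329 172] z15 [582.1 157.8] [17.8 36.4] 0.95 z83 [[588.7 150.8]]
blue 468 [276. 179.] bb [268 162] [285 193] z15 [565.5 204. ] [37.8 20.4] 1.77 z83 [[570.2 196.5]]
blue 691 [308. 185.] bb [289 174] [329 197] z15 [556.1 163.6] [49.4 28.1] 89.81 z83 [[564.  163.8]]
white 1300 ((673.7349243164062, 166.22857666015625), (20.310455322265625, 69.07854461669922), 0.9843335747718811)
[163 158  66  62 106 100 101 103 102 102 101 101 103 100  94  60 122 153
 153 149] [157  56  60  99 101  96  99  99  97  99 100 102 101  55  79 160 153] [105 106 104 101 104 103 102 101 101  75  57  59  56 137 158 159 165 157] [112 148 143  91  72  69  66  64  65  58]
1274 [286 182] [342 296]
((462.5185852050781, -167.0048828125), (68.48036193847656, 153.3809814453125), 87.45909881591797)
```

View pics/w3c.png

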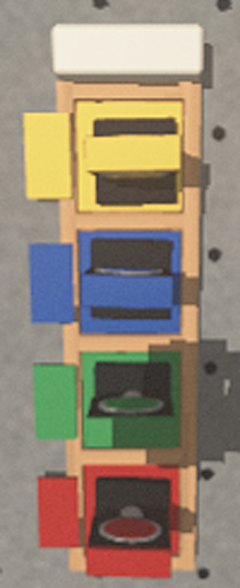

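Camera w3 shows the four caps at about px (310.6,123.6) yellow, (307.5,181.5) blue, (307.9,240) green and (308.8,293.8) red. All are close to square with the rack. Tab fits put the storage rack at (535,163.3), yaw 0.0165. Next I fit the beam rack's edges.

```bash
python3 - <<'E'
from h import *
f=grab("wrist")
caps=dict(yellow=(310.6,123.6),blue=(307.5,181.5),green=(307.9,240),red=(308.8,293.8))
for k,v in caps.items(): print(k,ray(f,[v],83).round(1))
f1=dict(f); f1["frame"]=cv2.imread("pics/w1.png"); C=np.array([580.10,-170.07,457.94]); f1["t"]=-f1["R"]@C
g=cv2.GaussianBlur(cv2.cvtColor(f1["frame"],cv2.COLOR_BGR2GRAY),(3,3),0).astype(float)
L=[];Rr=[]
for r in range(100,195,5):
    d=np.diff(g[r]); L.append((275+np.argmin(d[275:305])+.5+.5,r)); 
for r in list(range(100,195,5))+list(range(262,290,5)):
    d=np.diff(g[r]); Rr.append((328+np.argmax(d[328:358])+1,r))
for r in range(200,290,5):
    d=np.diff(g[r]); L.append((275+np.argmin(d[275:305])+1,r))
B=[]
for c in range(292,330,4):
    d=np.diff(g[:,c]); B.append((c,284+np.argmax(d[284:303])+1))
for n,P in (("L",L),("R",Rr),("B",B)):
    w=ray(f1,P,12).astype(np.float32); l=cv2.fitLine(w,cv2.DIST_HUBER,0,.01,.01).ravel(); print(n,l, np.degrees(np.arctan2(l[1],l[0])))
# dividers along midline
p0=np.array([331-12,0]);
col=[ (r, int(round(311+(295-r)*(319.5-311)/(295-96)))) for r in range(85,300)]
v=np.array([g[r,c] for r,c in col]); e=[(col[i][0],int(v[i])) for i in range(1,len(v)-1) if v[i]<85 and v[i]<=v[i-1] and v[i]<=v[i+1]]; print(e)
rc={r:c for r,c in col}
print([ (r,ray(f1,[(rc[r],r)],12).round(1).tolist()) for r,_ in e])
E
```

```text
yellow [[625.4 161.2]]
blue [[568.1 163.8]]
green [[505.2 162.8]]
red [[442.5 161.2]]
L [ 9.9940163e-01 -3.4589283e-02  5.1209454e+02 -1.3291901e+02] -1.9822152
R [ 9.9934006e-01 -3.6324445e-02  5.3096674e+02 -2.0413878e+02] -2.081695
B [ 3.8598083e-02  9.9925482e-01  3.8583075e+02 -1.6409467e+02] 87.78794
[(93, 51), (98, 62), (148, 65), (150, 64), (151, 64), (153, 65), (199, 59), (202, 60), (246, 54), (249, 58), (290, 56), (293, 58)]
[(93, [[640.1, -173.0]]), (98, [[634.6, -171.9]]), (148, [[578.2, -170.5]]), (150, [[575.8, -170.5]]), (151, [[574.7, -170.5]]), (153, [[572.3, -170.6]]), (199, [[516.3, -168.9]]), (202, [[512.5, -169.0]]), (246, [[455.2, -167.2]]), (249, [[451.1, -167.3]]), (290, [[394.1, -165.3]]), (293, [[389.7, -165.4]])]
```

```bash
cat > g.py <<'E'
from h import *
import sys
S=dict(yellow=(626,161.8),blue=(568,163.8),green=(505,162.8),red=(442.5,161.3))
B=dict(yellow=(421,-164.9),blue=(482.9,-167.1),green=(544.9,-169.3),red=(606.8,-171.5))
k,w,z=sys.argv[1],sys.argv[2],float(sys.argv[3])
s=env.sense(); print(s["time_s"],s["tcp_pos"].round(1),s["grip_width"],totool([*({"S":S,"B":B}[w][k]),z],-np.pi/2+(.0165 if w=="S" else -.0355)))
E
python3 g.py yellow S 43
```

```text
2.5667 [534.9 153.5 296.1] 88.0502292987147 (array([ 91.2,  -7. , 253.1]), np.float64(-0.02), np.float64(0.06))
```

Request:
{"op": "play_rows", "data": {"commands": [[[0, 0, 0], [30, -3, 15], 0], [[0, 0, 0], [60, -5, 40], 0], [[0, 0, 0], [91, -7, 65], 0], [[0, 0, 0], [91, -7, 100], 0], [[0, 0, 0], [91, -7, 135], 0], [[0, 0, 0], [91, -7, 160], 0], [[0, 0, 0], [91, -7, 170], 0], [[0, 0, 0], [91, -7, 170], 0]]}}

```text
time_s: 3.23
tcp_pos: [623.8, 163.0, 123.4]
orientation: [1.0, 0.009, -0.002, 0.001]
wrist_force: [0.6, -0.9, 0.2]
grip_width: 87.9
finger_force: 0.0
```

```bash
python3 g.py yellow S 43; python3 -c "
from h import *
f=grab('wrist','w4')"
```

```text
3.2333 [623.8 163.  123.4] 87.92005150270406 (array([ 2.6,  1. , 80.4]), np.float64(0.11), np.float64(0.29))
```

View pics/w4.png

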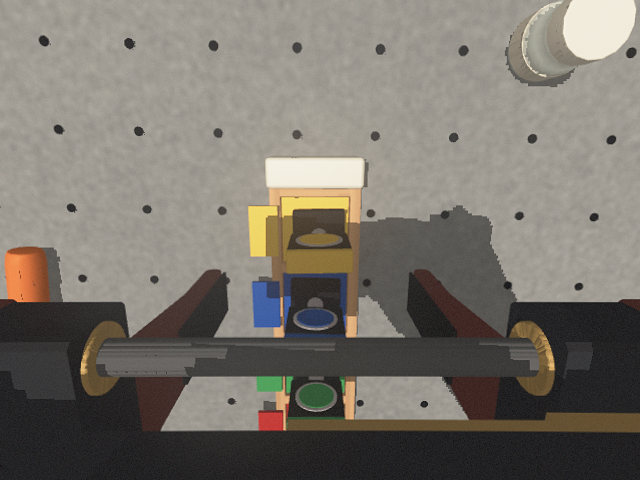

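The yellow cap spans (286–351, 248–272) in this view, centred between the fingers. I check it against a ray at z=83.

```bash
python3 -c "
from h import *
f=grab('wrist'); print(ray(f,[(318.7,260.5)],83))"; python3 g.py yellow S 43
```

```text
[[627.35783616 163.33647227]]
3.3333 [626.1 164.6 127.4] 88.13229936262613 (array([-0.3,  2.8, 84.4]), np.float64(0.14), np.float64(0.09))
```

Request:
{"op": "play_rows", "data": {"commands": [[[0, 0, 0], [0.7, 1, 15], 0], [[0, 0, 0], [0.7, 1, 35], 0], [[0, 0, 0], [0.7, 1, 55], 0], [[0, 0, 0], [0.7, 1, 72], 0], [[0, 0, 0], [0.7, 1, 82], 0], [[0, 0, 0], [0.7, 1, 84], 0], [[0, 0, 0], [0.7, 1, 84], 0], [[0, 0, 0], [0.7, 1, 84], 0]]}}

```text
time_s: 4.0
tcp_pos: [627.2, 164.5, 43.8]
orientation: [1.0, 0.01, 0.001, -0.0]
wrist_force: [0.4, 0.8, -0.4]
grip_width: 87.5
finger_force: 0.0
```

Request:
{"op": "play_rows", "data": {"commands": [[[0, 0, 0], [0, 0, 0], 100], [[0, 0, 0], [0, 0, 0], 160], [[0, 0, 0], [0, 0, 0], 220], [[0, 0, 0], [0, 0, 0], 255], [[0, 0, 0], [0, 0, 0], 255], [[0, 0, 0], [0, 0, 0], 255], [[0, 0, 0], [0, 0, 0], 255], [[0, 0, 0], [0, 0, 0], 255]], "grip_force": 20}}

```text
time_s: 4.67
tcp_pos: [625.9, 163.7, 42.0]
orientation: [1.0, 0.01, -0.0, 0.0]
wrist_force: [-0.6, -0.8, 1.0]
grip_width: 39.8
finger_force: 20.0
```

```bash
python3 g.py yellow S 43; python3 -c "
from h import *
print(env.sense()['wrist_force'],env.sense()['finger_force'])"
```

```text
4.6667 [625.9 163.7  42. ] 39.78485288384523 (array([ 0.1,  1.9, -1. ]), np.float64(0.2), np.float64(0.03))
[-0.56184831 -0.77885296  0.96305606] 19.98490445315838
```

Request:
{"op": "play_rows", "data": {"commands": [[[0, 0, 0], [0, 0, -5], 255], [[0, 0, 0], [0, 0, -20], 255], [[0, 0, 0], [0, 0, -45], 255], [[0, 0, 0], [0, 0, -70], 255], [[0, 0, 0], [0, 0, -95], 255], [[0, 0, 0], [0, 0, -105], 255], [[0, 0, 0], [0, 0, -105], 255]]}}

```text
time_s: 5.25
tcp_pos: [627.5, 164.8, 150.0]
orientation: [1.0, 0.01, 0.002, -0.001]
wrist_force: [1.2, 0.9, -2.5]
grip_width: 39.9
finger_force: 20.0
```

```bash
python3 g.py yellow B 140
```

```text
5.25 [627.5 164.8 150. ] 39.85739785589486 (array([-213.1,  325.5,    8.4]), np.float64(3.18), np.float64(0.29))
```

Request:
{"op": "play_rows", "data": {"commands": [[[0, 0, 0], [-8, 12, 0], 255], [[0, 0, 0], [-22, 33, 0], 255], [[0, 0, 1], [-41, 63, 0], 255], [[0, 0, 2], [-60, 92, 0], 255], [[0, 0, 3], [-80, 122, 0], 255], [[0, 0, 3], [-99, 151, 0], 255], [[0, 0, 3], [-118, 180, 0], 255], [[0, 0, 3], [-137, 209, 0], 255]]}}

```text
time_s: 5.92
tcp_pos: [490.8, -48.9, 145.5]
orientation: [1.0, -0.016, -0.001, -0.0]
wrist_force: [1.1, -0.3, -1.7]
grip_width: 39.7
finger_force: 20.0
```

```bash
python3 g.py yellow B 130
```

```text
5.9167 [490.8 -48.9 145.5] 39.681540854061865 (array([-66. , 118.2,  15.6]), np.float64(0.19), np.float64(0.15))
```

Request:
{"op": "play_rows", "data": {"commands": [[[0, 0, 0], [-18, 32, 0], 255], [[0, 0, 0], [-35, 62, 0], 255], [[0, 0, 0], [-50, 90, 5], 255], [[0, 0, 0], [-61, 109, 15], 255], [[0, 0, 0], [-66, 117, 30], 255], [[0, 0, 0], [-66, 118, 45], 255], [[0, 0, 0], [-66, 118, 50], 255], [[0, 0, 0], [-66, 118, 50], 255]]}}

```text
time_s: 6.58
tcp_pos: [421.6, -162.8, 95.1]
orientation: [1.0, -0.016, -0.002, -0.001]
wrist_force: [-0.0, 0.7, -1.5]
grip_width: 40.0
finger_force: 20.0
```

```bash
python3 -c "
from h import *
f=grab('wrist','w5')";python3 g.py yellow B 39.5
```

```text
6.6333 [ 422.6 -162.7   96.1] 40.13322910686664 (array([-1.4,  2.3, 56.6]), np.float64(0.23), np.float64(0.15))
```

View pics/w5.png

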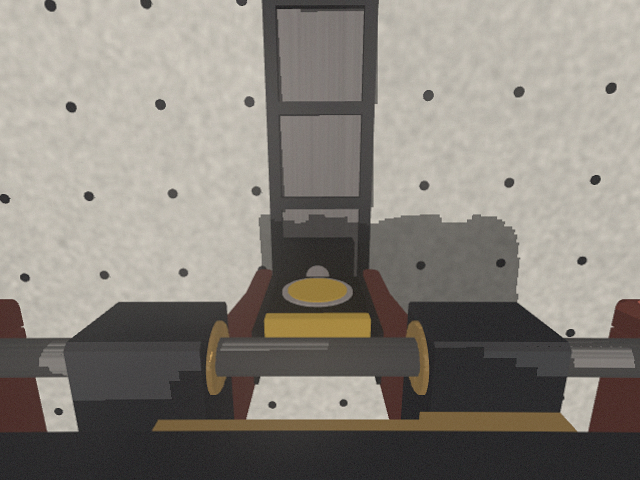

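The yellow filter is held upright and square over the end bay. The far edge of its base is at (276–354, 237). I check its offset in the grip.

```bash
python3 -c "
from h import *
f=grab('wrist'); print(ray(f,[(276,237),(354,237)],73), ray(f,[(276,203),(369,203)],12),env.sense()['tcp_pos'])"
```

```text
[[ 445.08231597 -141.00831211]
 [ 443.78566464 -182.62996481]] [[ 454.00742416 -134.68863783]
 [ 451.99199527 -199.06855671]] [ 423.44389675 -162.76556527   96.84936087]
```

Request:
{"op": "play_rows", "data": {"commands": [[[0, 0, 0], [-2, 1.5, 10], 255], [[0, 0, 0], [-2.5, 2, 25], 255], [[0, 0, 0], [-2.5, 2, 38], 255], [[0, 0, 0], [-2.5, 2, 46], 255], [[0, 0, 0], [-2.5, 2, 50], 255], [[0, 0, 0], [-2.5, 2, 52], 255], [[0, 0, 0], [-2.5, 2, 52], 255], [[0, 0, 0], [-2.5, 2, 52], 255]]}}

```text
time_s: 7.35
tcp_pos: [421.4, -165.4, 45.6]
orientation: [1.0, -0.016, 0.0, 0.0]
wrist_force: [0.6, -0.1, -0.3]
grip_width: 39.9
finger_force: 20.0
```

Request:
{"op": "play_rows", "data": {"commands": [[[0, 0, 0], [0, 0, 0], 255]]}}

```text
time_s: 7.43
tcp_pos: [421.4, -165.5, 45.7]
orientation: [1.0, -0.016, 0.001, 0.0]
wrist_force: [0.2, -0.3, -0.9]
grip_width: 39.5
finger_force: 20.0
```

```bash
python3 g.py yellow B 39.5;  python3 -c "
from h import *
print(env.sense()['wrist_force'])"
```

```text
7.4333 [ 421.4 -165.5   45.7] 39.4851499624055 (array([-0.4, -0.6,  6.2]), np.float64(0.19), np.float64(0.07))
[ 0.21692648 -0.27362618 -0.91459999]
```

Lower slowly until it touches.

Request:
{"op": "play_rows", "data": {"commands": [[[0, 0, 0], [-0.5, 0, 1.5], 255], [[0, 0, 0], [-0.5, 0, 3], 255], [[0, 0, 0], [-0.5, 0, 4.5], 255], [[0, 0, 0], [-0.5, 0, 5.5], 255], [[0, 0, 0], [-0.5, 0, 6], 255], [[0, 0, 0], [-0.5, 0, 6.3], 255], [[0, 0, 0], [-0.5, 0, 6.5], 255], [[0, 0, 0], [-0.5, 0, 6.5], 255]]}}

```text
time_s: 8.1
tcp_pos: [420.2, -165.3, 38.9]
orientation: [1.0, -0.016, -0.0, 0.0]
wrist_force: [-1.8, 0.4, 5.4]
grip_width: 40.2
finger_force: 20.0
```

Contact is light, about 5 N. Release and rise.

Request:
{"op": "play_rows", "data": {"commands": [[[0, 0, 0], [0, 0, 0], 120], [[0, 0, 0], [0, 0, 0], 90], [[0, 0, 0], [0, 0, 0], 50], [[0, 0, 0], [0, 0, 0], 0], [[0, 0, 0], [0, 0, 0], 0], [[0, 0, 0], [0, 0, 0], 0], [[0, 0, 0], [0, 0, 0], 0], [[0, 0, 0], [0, 0, 0], 0]]}}

```text
time_s: 8.77
tcp_pos: [420.3, -165.3, 38.6]
orientation: [1.0, -0.016, 0.0, -0.0]
wrist_force: [-0.0, -0.5, 0.5]
grip_width: 87.4
finger_force: 0.0
```

Request:
{"op": "play_rows", "data": {"commands": [[[0, 0, 0], [0, 0, -10], 0], [[0, 0, 0], [0, 0, -30], 0], [[0, 0, 0], [0, 0, -60], 0], [[0, 0, 0], [0, 0, -90], 0], [[0, 0, 0], [0, 0, -120], 0], [[0, 0, 0], [0, 0, -120], 0], [[0, 0, 0], [0, 0, -120], 0]]}}

```text
time_s: 9.35
tcp_pos: [421.5, -165.7, 160.7]
orientation: [1.0, -0.016, 0.002, 0.001]
wrist_force: [0.4, 0.3, -0.9]
grip_width: 87.9
finger_force: 0.0
```

```bash
python3 g.py blue S 150; python3 g.py yellow B 140
```

```text
9.35 [ 421.5 -165.7  160.7] 87.8909657423764 (array([ 135.7, -334.1,   10.8]), np.float64(-2.8), np.float64(0.26))
9.35 [ 421.5 -165.7  160.7] 87.8909657423764 (array([-0.6, -0.8, 20.7]), np.float64(0.18), np.float64(0.26))
```

Request:
{"op": "play_rows", "data": {"commands": [[[0, 0, 0], [8, -20, 0], 0], [[0, 0, 0], [22, -54, 0], 0], [[0, 0, 0], [37, -91, 0], 0], [[0, 0, 0], [52, -128, 0], 0], [[0, 0, 0], [67, -165, 0], 0], [[0, 0, 0], [82, -202, 0], 0], [[0, 0, 0], [97, -239, 0], 0], [[0, 0, 0], [110, -270, 0], 0]]}}

```text
time_s: 10.02
tcp_pos: [538.6, 103.8, 157.3]
orientation: [1.0, -0.015, -0.001, -0.0]
wrist_force: [1.5, 0.2, 0.2]
grip_width: 87.7
finger_force: 0.0
```

Request:
{"op": "play_rows", "data": {"commands": [[[0, 0, -1], [12, -30, 0], 0], [[0, 0, -2], [20, -50, 0], 0], [[0, 0, -3], [25, -64, 5], 0], [[0, 0, -3], [25, -64, 20], 0], [[0, 0, -3], [25, -64, 35], 0], [[0, 0, -3], [25, -64, 35], 0], [[0, 0, -3], [25, -64, 35], 0]]}}

```text
time_s: 10.6
tcp_pos: [564.7, 163.0, 122.0]
orientation: [1.0, 0.01, -0.002, 0.001]
wrist_force: [-0.4, -0.4, -0.0]
grip_width: 87.6
finger_force: 0.0
```

```bash
python3 g.py blue S 42; python3 -c "
from h import *
f=grab('wrist','w6')
m=cmask(f,'blue')
for a,c,l in blobs(m,100):
    p=np.argwhere(l)[:,::-1]; print(a,c,p.min(0),p.max(0))
print(ray(f,[(319,260)],83))
m=cmask(f,'yellow')
"
```

```text
10.6 [564.7 163.  122. ] 87.62643947009686 (array([ 3.6, -0.9, 80. ]), np.float64(0.18), np.float64(0.22))
651 [258.02304147 236.24884793] [250 211] [269 259]
[[568.38535542 162.28280066]]
```

View pics/w6.png

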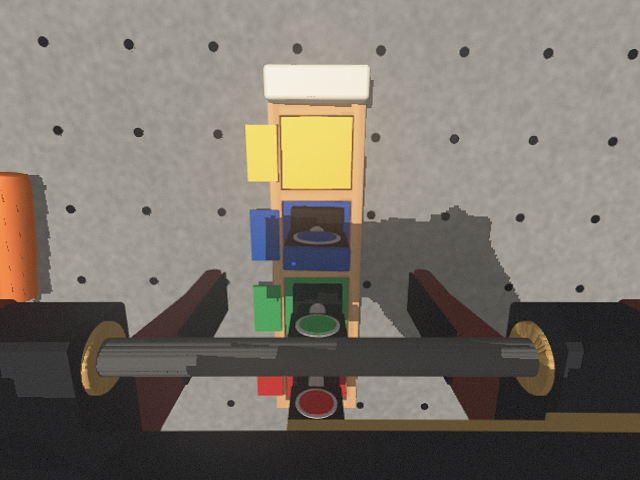

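The blue cap spans (284–349, 247–270), giving a world position of about (569,163.7).

Request:
{"op": "play_rows", "data": {"commands": [[[0, 0, 0], [2, 0.5, 15], 0], [[0, 0, 0], [2, 0.5, 35], 0], [[0, 0, 0], [2, 0.5, 55], 0], [[0, 0, 0], [2, 0.5, 70], 0], [[0, 0, 0], [2, 0.5, 80], 0], [[0, 0, 0], [2, 0.5, 82], 0], [[0, 0, 0], [2, 0.5, 82], 0], [[0, 0, 0], [2, 0.5, 82], 0]]}}

```text
time_s: 11.32
tcp_pos: [568.8, 163.9, 42.6]
orientation: [1.0, 0.01, 0.001, -0.0]
wrist_force: [0.4, -0.2, 0.4]
grip_width: 87.7
finger_force: 0.0
```

```bash
python3 g.py blue S 42
```

```text
11.3167 [568.8 163.9  42.6] 87.65487579047509 (array([-0.8,  0.1,  0.6]), np.float64(0.19), np.float64(0.09))
```

Request:
{"op": "play_rows", "data": {"commands": [[[0, 0, 0], [0, 0, 0], 100], [[0, 0, 0], [0, 0, 0], 160], [[0, 0, 0], [0, 0, 0], 220], [[0, 0, 0], [0, 0, 0], 255], [[0, 0, 0], [0, 0, 0], 255], [[0, 0, 0], [0, 0, 0], 255], [[0, 0, 0], [0, 0, 0], 255], [[0, 0, 0], [0, 0, 0], 255]], "grip_force": 20}}

```text
time_s: 11.98
tcp_pos: [568.0, 163.7, 41.6]
orientation: [1.0, 0.01, -0.0, 0.0]
wrist_force: [-0.2, -0.3, 0.0]
grip_width: 40.1
finger_force: 19.9
```

Request:
{"op": "play_rows", "data": {"commands": [[[0, 0, 0], [0, 0, -5], 255], [[0, 0, 0], [0, 0, -20], 255], [[0, 0, 0], [0, 0, -45], 255], [[0, 0, 0], [0, 0, -70], 255], [[0, 0, 0], [0, 0, -95], 255], [[0, 0, 0], [0, 0, -105], 255], [[0, 0, 0], [0, 0, -105], 255]]}}

```text
time_s: 12.57
tcp_pos: [569.6, 164.3, 149.2]
orientation: [1.0, 0.01, 0.002, -0.001]
wrist_force: [0.2, 0.4, -2.3]
grip_width: 40.2
finger_force: 19.9
```

Request:
{"op": "play_rows", "data": {"commands": [[[0, 0, 0], [-4, 14, 0], 255], [[0, 0, 0], [-12, 42, 0], 255], [[0, 0, 0], [-21, 75, 0], 255], [[0, 0, 0], [-31, 110, 0], 255], [[0, 0, 0], [-41, 145, 0], 255], [[0, 0, 0], [-51, 180, 0], 255], [[0, 0, 0], [-61, 215, 0], 255], [[0, 0, 0], [-70, 250, 0], 255]]}}

```text
time_s: 13.23
tcp_pos: [500.0, -90.2, 144.5]
orientation: [1.0, 0.01, -0.002, -0.0]
wrist_force: [0.9, -0.1, -2.3]
grip_width: 40.2
finger_force: 19.9
```

Request:
{"op": "play_rows", "data": {"commands": [[[0, 0, 1], [-10, 32, 0], 255], [[0, 0, 2], [-16, 57, 0], 255], [[0, 0, 3], [-20, 72, 0], 255], [[0, 0, 3.2], [-22, 79, 5], 255], [[0, 0, 3.2], [-22, 79, 20], 255], [[0, 0, 3.2], [-22, 79, 40], 255], [[0, 0, 3.2], [-22, 79, 50], 255], [[0, 0, 3.2], [-22, 79, 50], 255]]}}

```text
time_s: 13.9
tcp_pos: [480.7, -165.3, 93.7]
orientation: [1.0, -0.017, -0.003, -0.001]
wrist_force: [0.6, 0.0, -1.7]
grip_width: 39.8
finger_force: 19.9
```

```bash
python3 -c "
from h import *
f=grab('wrist');f=grab('wrist');f=grab('wrist','w7')";python3 g.py blue B 39.5
```

```text
14.05 [ 483.1 -166.3   96.8] 40.007828075700246 (array([-0.2,  0.8, 57.3]), np.float64(0.07), np.float64(0.02))
```

View pics/w7.png

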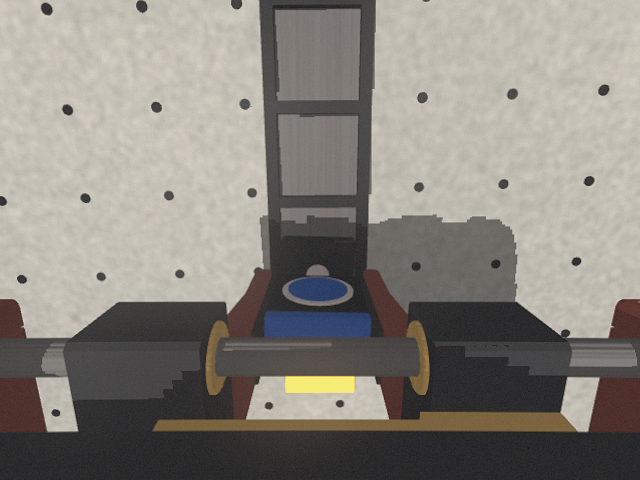

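Blue is held square over bay -31, and the yellow cap stands behind it at (320,384). Lower and release.

Request:
{"op": "play_rows", "data": {"commands": [[[0, 0, 0], [-0.5, 0.5, 10], 255], [[0, 0, 0], [-0.8, 0.5, 25], 255], [[0, 0, 0], [-0.8, 0.5, 38], 255], [[0, 0, 0], [-0.8, 0.5, 46], 255], [[0, 0, 0], [-0.8, 0.5, 50], 255], [[0, 0, 0], [-0.8, 0.5, 52], 255], [[0, 0, 0], [-0.8, 0.5, 52], 255], [[0, 0, 0], [-0.8, 0.5, 52], 255]]}}

```text
time_s: 14.72
tcp_pos: [482.3, -167.7, 45.0]
orientation: [1.0, -0.018, 0.0, 0.0]
wrist_force: [0.1, 0.9, -1.2]
grip_width: 39.8
finger_force: 19.9
```

Request:
{"op": "play_rows", "data": {"commands": [[[0, 0, 0], [0, 0, 1.5], 255], [[0, 0, 0], [0, 0, 3], 255], [[0, 0, 0], [0, 0, 4.5], 255], [[0, 0, 0], [0, 0, 5.3], 255], [[0, 0, 0], [0, 0, 5.7], 255], [[0, 0, 0], [0, 0, 6], 255], [[0, 0, 0], [0, 0, 6.2], 255], [[0, 0, 0], [0, 0, 6.2], 255]]}}

```text
time_s: 15.38
tcp_pos: [481.8, -167.6, 38.5]
orientation: [1.0, -0.018, -0.0, 0.0]
wrist_force: [-0.6, 0.0, -0.2]
grip_width: 39.8
finger_force: 19.9
```

Request:
{"op": "play_rows", "data": {"commands": [[[0, 0, 0], [0, 0, 0.3], 255], [[0, 0, 0], [0, 0, 0.4], 255], [[0, 0, 0], [0, 0, 0.4], 120], [[0, 0, 0], [0, 0, 0.4], 90], [[0, 0, 0], [0, 0, 0.4], 50], [[0, 0, 0], [0, 0, 0.4], 0], [[0, 0, 0], [0, 0, 0.4], 0], [[0, 0, 0], [0, 0, 0.4], 0]]}}

```text
time_s: 16.05
tcp_pos: [481.9, -167.6, 37.9]
orientation: [1.0, -0.018, -0.0, -0.0]
wrist_force: [0.0, 0.4, 0.2]
grip_width: 76.2
finger_force: 0.0
```

Request:
{"op": "play_rows", "data": {"commands": [[[0, 0, 0], [0, 0, 0], 0], [[0, 0, 0], [0, 0, 0], 0], [[0, 0, 0], [0, 0, -10], 0], [[0, 0, 0], [0, 0, -30], 0], [[0, 0, 0], [0, 0, -60], 0], [[0, 0, 0], [0, 0, -90], 0], [[0, 0, 0], [0, 0, -120], 0], [[0, 0, 0], [0, 0, -120], 0]]}}

```text
time_s: 16.72
tcp_pos: [485.4, -168.3, 164.2]
orientation: [1.0, -0.018, 0.005, 0.001]
wrist_force: [0.4, 0.0, 0.6]
grip_width: 88.0
finger_force: 0.0
```

```bash
python3 g.py green S 125
```

```text
16.7167 [ 485.4 -168.3  164.2] 87.97037561415866 (array([   7.3, -331.7,   38.5]), np.float64(-3.0), np.float64(0.57))
```

Request:
{"op": "play_rows", "data": {"commands": [[[0, 0, 0], [0, -20, 0], 0], [[0, 0, 0], [1, -50, 0], 0], [[0, 0, 0], [3, -85, 0], 0], [[0, 0, 0], [4, -120, 0], 0], [[0, 0, 0], [5, -155, 0], 0], [[0, 0, 0], [6, -190, 0], 0], [[0, 0, 0], [8, -225, 0], 0], [[0, 0, 0], [9, -260, 0], 0]]}}

```text
time_s: 17.38
tcp_pos: [500.0, 93.5, 158.5]
orientation: [1.0, -0.018, 0.0, 0.0]
wrist_force: [0.5, 1.0, 0.4]
grip_width: 87.9
finger_force: 0.0
```

Request:
{"op": "play_rows", "data": {"commands": [[[0, 0, -1], [1, -32, 0], 0], [[0, 0, -2], [2, -57, 0], 0], [[0, 0, -3], [2.3, -71, 5], 0], [[0, 0, -3], [2.3, -71, 20], 0], [[0, 0, -3], [2.3, -71, 33], 0], [[0, 0, -3], [2.3, -71, 33], 0], [[0, 0, -3], [2.3, -71, 33], 0]]}}

```text
time_s: 17.97
tcp_pos: [504.4, 161.8, 124.4]
orientation: [1.0, 0.008, -0.001, 0.001]
wrist_force: [0.1, 0.5, 0.9]
grip_width: 87.6
finger_force: 0.0
```

```bash
python3 -c "
from h import *
f=grab('wrist');f=grab('wrist');f=grab('wrist','w8')
print(ray(f,[(316,260)],83))"; python3 g.py green S 42
```

```text
[[508.04783981 163.37876718]]
18.1167 [505.6 162.4 125.7] 87.6000004308141 (array([-0.6, -0.4, 83.7]), np.float64(-0.04), np.float64(0.07))
```

View pics/w8.png

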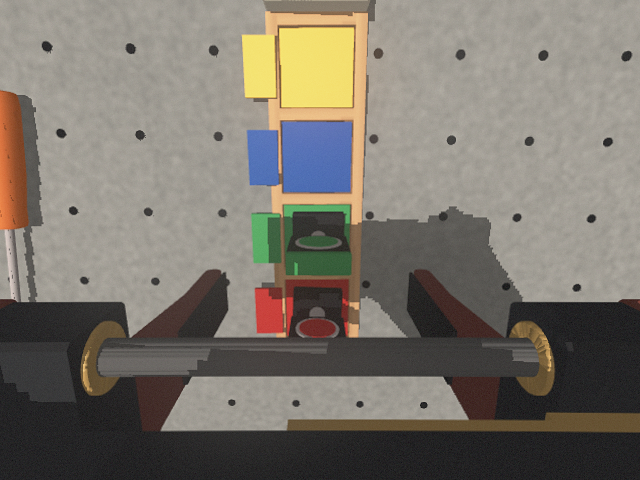

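The green cap spans (286–351, 251–276), giving about (506,162). The tool is already centred on it.

Request:
{"op": "play_rows", "data": {"commands": [[[0, 0, 0], [0.4, 0.3, 15], 0], [[0, 0, 0], [0.4, 0.3, 35], 0], [[0, 0, 0], [0.4, 0.3, 55], 0], [[0, 0, 0], [0.4, 0.3, 70], 0], [[0, 0, 0], [0.4, 0.3, 80], 0], [[0, 0, 0], [0.4, 0.3, 83], 0], [[0, 0, 0], [0.4, 0.3, 83], 0], [[0, 0, 0], [0.4, 0.3, 83], 0]]}}

```text
time_s: 18.78
tcp_pos: [506.0, 162.7, 42.8]
orientation: [1.0, 0.008, 0.001, -0.0]
wrist_force: [0.6, 0.6, 0.4]
grip_width: 87.5
finger_force: 0.0
```

Request:
{"op": "play_rows", "data": {"commands": [[[0, 0, 0], [0, 0, 0], 100], [[0, 0, 0], [0, 0, 0], 160], [[0, 0, 0], [0, 0, 0], 220], [[0, 0, 0], [0, 0, 0], 255], [[0, 0, 0], [0, 0, 0], 255], [[0, 0, 0], [0, 0, 0], 255], [[0, 0, 0], [0, 0, 0], 255], [[0, 0, 0], [0, 0, 0], 255]], "grip_force": 20}}

```text
time_s: 19.45
tcp_pos: [505.4, 162.4, 42.0]
orientation: [1.0, 0.008, -0.0, 0.0]
wrist_force: [-0.5, -0.4, 0.9]
grip_width: 39.9
finger_force: 20.0
```

Request:
{"op": "play_rows", "data": {"commands": [[[0, 0, 0], [0, 0, -5], 255], [[0, 0, 0], [0, 0, -20], 255], [[0, 0, 0], [0, 0, -45], 255], [[0, 0, 0], [0, 0, -70], 255], [[0, 0, 0], [0, 0, -95], 255], [[0, 0, 0], [0, 0, -105], 255], [[0, 0, 0], [0, 0, -105], 255]]}}

```text
time_s: 20.03
tcp_pos: [506.9, 163.1, 149.4]
orientation: [1.0, 0.008, 0.002, -0.001]
wrist_force: [1.1, -0.0, -2.0]
grip_width: 40.1
finger_force: 20.0
```

Request:
{"op": "play_rows", "data": {"commands": [[[0, 0, 0], [1, 14, 0], 255], [[0, 0, 0], [4, 42, 0], 255], [[0, 0, 0], [8, 77, 0], 255], [[0, 0, 0], [11, 112, 0], 255], [[0, 0, 0], [15, 147, 0], 255], [[0, 0, 0], [18, 182, 0], 255], [[0, 0, 0], [22, 217, 0], 255], [[0, 0, 0], [25, 250, 0], 255]]}}

```text
time_s: 20.7
tcp_pos: [533.4, -89.2, 145.1]
orientation: [1.0, 0.008, -0.001, 0.0]
wrist_force: [0.9, 0.8, -1.2]
grip_width: 39.9
finger_force: 20.0
```

Request:
{"op": "play_rows", "data": {"commands": [[[0, 0, 1], [4, 33, 0], 255], [[0, 0, 2], [7, 60, 0], 255], [[0, 0, 3], [8.5, 75, 0], 255], [[0, 0, 3], [8.5, 82.4, 5], 255], [[0, 0, 3], [8.5, 82.4, 20], 255], [[0, 0, 3], [8.5, 82.4, 40], 255], [[0, 0, 3], [8.5, 82.4, 50], 255], [[0, 0, 3], [8.5, 82.4, 50], 255]]}}

```text
time_s: 21.37
tcp_pos: [542.1, -167.0, 93.9]
orientation: [1.0, -0.017, -0.003, -0.001]
wrist_force: [0.2, -0.3, -1.0]
grip_width: 39.9
finger_force: 20.0
```

```bash
python3 -c "
from h import *
f=grab('wrist');f=grab('wrist');f=grab('wrist','w9')";python3 g.py green B 39.5
```

```text
21.5167 [ 544.8 -168.3   97.3] 40.0352213532507 (array([ 0.1,  1. , 57.8]), np.float64(0.07), np.float64(0.03))
```

View pics/w9.png

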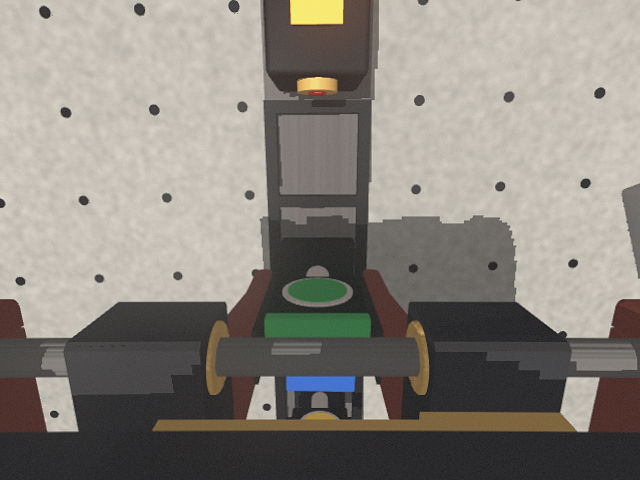

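Green is over bay 31, with one empty bay left before the laser at (318,155). Lower and release.

Request:
{"op": "play_rows", "data": {"commands": [[[0, 0, 0], [-0.5, 0.8, 10], 255], [[0, 0, 0], [-0.8, 0.8, 25], 255], [[0, 0, 0], [-0.8, 0.8, 38], 255], [[0, 0, 0], [-0.8, 0.8, 46], 255], [[0, 0, 0], [-0.8, 0.8, 50], 255], [[0, 0, 0], [-0.8, 0.8, 52], 255], [[0, 0, 0], [-0.8, 0.8, 52], 255], [[0, 0, 0], [-0.8, 0.8, 52], 255]]}}

```text
time_s: 22.18
tcp_pos: [544.0, -170.1, 45.3]
orientation: [1.0, -0.018, 0.0, 0.0]
wrist_force: [-0.0, -1.2, -1.5]
grip_width: 39.9
finger_force: 20.0
```

Request:
{"op": "play_rows", "data": {"commands": [[[0, 0, 0], [0, 0, 1.5], 255], [[0, 0, 0], [0, 0, 3], 255], [[0, 0, 0], [0, 0, 4.5], 255], [[0, 0, 0], [0, 0, 5.3], 255], [[0, 0, 0], [0, 0, 5.8], 255], [[0, 0, 0], [0, 0, 6.2], 255], [[0, 0, 0], [0, 0, 6.5], 255], [[0, 0, 0], [0, 0, 6.5], 255]]}}

```text
time_s: 22.85
tcp_pos: [543.6, -170.1, 39.0]
orientation: [1.0, -0.018, -0.0, 0.0]
wrist_force: [-1.6, 0.2, 4.9]
grip_width: 39.7
finger_force: 20.0
```

Request:
{"op": "play_rows", "data": {"commands": [[[0, 0, 0], [0, 0, 0], 120], [[0, 0, 0], [0, 0, 0], 90], [[0, 0, 0], [0, 0, 0], 50], [[0, 0, 0], [0, 0, 0], 0], [[0, 0, 0], [0, 0, 0], 0], [[0, 0, 0], [0, 0, 0], 0], [[0, 0, 0], [0, 0, 0], 0], [[0, 0, 0], [0, 0, 0], 0]]}}

```text
time_s: 23.52
tcp_pos: [543.6, -170.0, 38.5]
orientation: [1.0, -0.018, -0.0, -0.0]
wrist_force: [0.2, -0.9, -0.6]
grip_width: 86.4
finger_force: 0.0
```

Request:
{"op": "play_rows", "data": {"commands": [[[0, 0, 0], [0, 0, -10], 0], [[0, 0, 0], [0, 0, -30], 0], [[0, 0, 0], [0, 0, -60], 0], [[0, 0, 0], [0, 0, -90], 0], [[0, 0, 0], [0, 0, -115], 0], [[0, 0, 0], [0, 0, -120], 0], [[0, 0, 0], [0, 0, -120], 0]]}}

```text
time_s: 24.1
tcp_pos: [545.0, -170.4, 161.2]
orientation: [1.0, -0.018, 0.002, 0.001]
wrist_force: [-0.4, -0.5, -0.0]
grip_width: 88.1
finger_force: 0.0
```

Request:
{"op": "play_rows", "data": {"commands": [[[0, 0, 0], [-7, -20, 0], 0], [[0, 0, 0], [-18, -52, 0], 0], [[0, 0, 0], [-30, -86, 0], 0], [[0, 0, 0], [-42, -120, 0], 0], [[0, 0, 0], [-54, -155, 0], 0], [[0, 0, 0], [-66, -190, 0], 0], [[0, 0, 0], [-78, -225, 0], 0], [[0, 0, 0], [-88, -255, 0], 0]]}}

```text
time_s: 24.77
tcp_pos: [462.6, 89.9, 157.3]
orientation: [1.0, -0.017, -0.001, 0.0]
wrist_force: [0.9, 0.0, -0.9]
grip_width: 88.0
finger_force: 0.0
```

Request:
{"op": "play_rows", "data": {"commands": [[[0, 0, -1], [-12, -33, 0], 0], [[0, 0, -2], [-20, -58, 0], 0], [[0, 0, -3], [-25, -72.7, 5], 0], [[0, 0, -3], [-25, -72.7, 20], 0], [[0, 0, -3], [-25, -72.7, 33], 0], [[0, 0, -3], [-25, -72.7, 33], 0], [[0, 0, -3], [-25, -72.7, 33], 0]]}}

```text
time_s: 25.35
tcp_pos: [441.1, 161.0, 124.3]
orientation: [1.0, 0.008, -0.002, 0.001]
wrist_force: [-0.5, 0.2, 1.0]
grip_width: 88.0
finger_force: 0.0
```

```bash
python3 -c "
from h import *
f=grab('wrist');f=grab('wrist');f=grab('wrist','w10')
print(ray(f,[(318.5,263.5)],83))"; python3 g.py red S 42
```

```text
[[442.78435581 160.85984858]]
25.5 [442.6 161.4 125.8] 88.17886217348202 (array([-0.1,  0.1, 83.8]), np.float64(-0.03), np.float64(0.02))
```

View pics/w10.png

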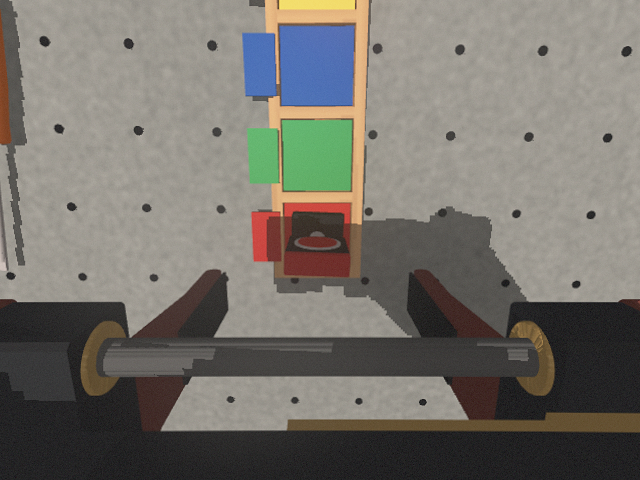

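The red cap spans (284–350, 252–276), about (442.6,161.7), centred under the tool.

Request:
{"op": "play_rows", "data": {"commands": [[[0, 0, 0], [0.2, 0, 15], 0], [[0, 0, 0], [0.2, 0, 35], 0], [[0, 0, 0], [0.2, 0, 55], 0], [[0, 0, 0], [0.2, 0, 70], 0], [[0, 0, 0], [0.2, 0, 80], 0], [[0, 0, 0], [0.2, 0, 83], 0], [[0, 0, 0], [0.2, 0, 83], 0], [[0, 0, 0], [0.2, 0, 83], 0]]}}

```text
time_s: 26.17
tcp_pos: [443.1, 161.7, 43.2]
orientation: [1.0, 0.008, 0.0, -0.0]
wrist_force: [-0.8, -0.1, 0.1]
grip_width: 87.7
finger_force: 0.0
```

Request:
{"op": "play_rows", "data": {"commands": [[[0, 0, 0], [0, 0, 0], 100], [[0, 0, 0], [0, 0, 0], 160], [[0, 0, 0], [0, 0, 0], 220], [[0, 0, 0], [0, 0, 0], 255], [[0, 0, 0], [0, 0, 0], 255], [[0, 0, 0], [0, 0, 0], 255], [[0, 0, 0], [0, 0, 0], 255], [[0, 0, 0], [0, 0, 0], 255]], "grip_force": 20}}

```text
time_s: 26.83
tcp_pos: [442.6, 161.5, 42.5]
orientation: [1.0, 0.008, 0.0, -0.0]
wrist_force: [0.3, -0.7, 0.2]
grip_width: 40.2
finger_force: 19.8
```

Request:
{"op": "play_rows", "data": {"commands": [[[0, 0, 0], [0, 0, -5], 255], [[0, 0, 0], [0, 0, -20], 255], [[0, 0, 0], [0, 0, -45], 255], [[0, 0, 0], [0, 0, -70], 255], [[0, 0, 0], [0, 0, -95], 255], [[0, 0, 0], [0, 0, -105], 255], [[0, 0, 0], [0, 0, -105], 255]]}}

```text
time_s: 27.42
tcp_pos: [444.0, 162.1, 149.7]
orientation: [1.0, 0.008, 0.002, -0.001]
wrist_force: [0.2, 0.3, -1.3]
grip_width: 40.4
finger_force: 19.8
```

Request:
{"op": "play_rows", "data": {"commands": [[[0, 0, 0], [6, 13, 0], 255], [[0, 0, 0], [19, 40, 0], 255], [[0, 0, 0], [35, 75, 0], 255], [[0, 0, 0], [52, 110, 0], 255], [[0, 0, 0], [69, 146, 0], 255], [[0, 0, 0], [86, 182, 0], 255], [[0, 0, 0], [103, 218, 0], 255], [[0, 0, 0], [118, 250, 0], 255]]}}

```text
time_s: 28.08
tcp_pos: [564.3, -89.4, 145.4]
orientation: [1.0, 0.008, -0.001, 0.0]
wrist_force: [0.3, 0.7, -0.7]
grip_width: 40.0
finger_force: 19.8
```

Request:
{"op": "play_rows", "data": {"commands": [[[0, 0, 1], [15, 32, 0], 255], [[0, 0, 2], [28, 59, 0], 255], [[0, 0, 3], [36, 76, 0], 255], [[0, 0, 3], [40.5, 85.7, 5], 255], [[0, 0, 3], [40.5, 85.7, 20], 255], [[0, 0, 3], [40.5, 85.7, 40], 255], [[0, 0, 3], [40.5, 85.7, 50], 255], [[0, 0, 3], [40.5, 85.7, 50], 255]]}}

```text
time_s: 28.75
tcp_pos: [603.8, -170.0, 93.5]
orientation: [1.0, -0.017, -0.003, -0.001]
wrist_force: [-0.2, 0.7, -1.7]
grip_width: 39.8
finger_force: 19.8
```

```bash
python3 -c "
from h import *
f=grab('wrist');f=grab('wrist');f=grab('wrist','w11')";python3 g.py red B 39.5
```

```text
28.9 [ 606.8 -170.9   97.7] 40.24157764497038 (array([ 0. ,  0.6, 58.2]), np.float64(0.04), np.float64(0.01))
```

View pics/w11.png

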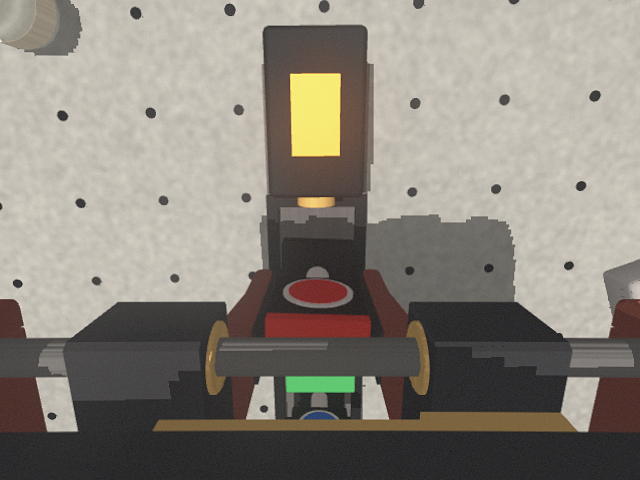

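Red is over the bay next to the laser, with clearance. Lower it.

Request:
{"op": "play_rows", "data": {"commands": [[[0, 0, 0], [-0.5, 0.5, 10], 255], [[0, 0, 0], [-0.8, 0.5, 25], 255], [[0, 0, 0], [-0.8, 0.5, 38], 255], [[0, 0, 0], [-0.8, 0.5, 46], 255], [[0, 0, 0], [-0.8, 0.5, 50], 255], [[0, 0, 0], [-0.8, 0.5, 52], 255], [[0, 0, 0], [-0.8, 0.5, 52], 255], [[0, 0, 0], [-0.8, 0.5, 52], 255]]}}

```text
time_s: 29.57
tcp_pos: [606.2, -172.0, 45.9]
orientation: [1.0, -0.018, 0.0, 0.0]
wrist_force: [0.3, 0.1, -1.9]
grip_width: 40.3
finger_force: 19.8
```

Request:
{"op": "play_rows", "data": {"commands": [[[0, 0, 0], [0, 0, 1.5], 255], [[0, 0, 0], [0, 0, 3], 255], [[0, 0, 0], [0, 0, 4.5], 255], [[0, 0, 0], [0, 0, 5.3], 255], [[0, 0, 0], [0, 0, 5.8], 255], [[0, 0, 0], [0, 0, 6.2], 255], [[0, 0, 0], [0, 0, 6.4], 255], [[0, 0, 0], [0, 0, 6.4], 255]]}}

```text
time_s: 30.23
tcp_pos: [605.8, -172.0, 39.5]
orientation: [1.0, -0.018, 0.0, 0.0]
wrist_force: [-2.4, 1.2, 4.3]
grip_width: 40.0
finger_force: 19.8
```

Contact. Release, rise, and back off sideways for a final look.

Request:
{"op": "play_rows", "data": {"commands": [[[0, 0, 0], [0, 0, 0], 120], [[0, 0, 0], [0, 0, 0], 90], [[0, 0, 0], [0, 0, 0], 50], [[0, 0, 0], [0, 0, 0], 0], [[0, 0, 0], [0, 0, 0], 0], [[0, 0, 0], [0, 0, 0], 0], [[0, 0, 0], [0, 0, 0], 0], [[0, 0, 0], [0, 0, 0], 0]]}}

```text
time_s: 30.9
tcp_pos: [605.8, -172.0, 39.1]
orientation: [1.0, -0.018, 0.0, -0.0]
wrist_force: [0.1, -1.4, 0.0]
grip_width: 86.8
finger_force: 0.0
```

Request:
{"op": "play_rows", "data": {"commands": [[[0, 0, 0], [0, 0, -10], 0], [[0, 0, 0], [0, 0, -30], 0], [[0, 0, 0], [0, 0, -60], 0], [[0, 0, 0], [0, 0, -90], 0], [[0, 0, 0], [0, 0, -125], 0], [[0, 0, 0], [0, 0, -160], 0], [[0, 0, 0], [0, 0, -195], 0], [[0, 0, 0], [0, 0, -230], 0]]}}

```text
time_s: 31.57
tcp_pos: [605.4, -171.8, 271.9]
orientation: [1.0, -0.018, 0.0, 0.0]
wrist_force: [0.7, 0.1, -0.2]
grip_width: 87.9
finger_force: 0.0
```

Request:
{"op": "play_rows", "data": {"commands": [[[0, 0, 0], [-15, 0, -10], 0], [[0, 0, 0], [-45, 0, -20], 0], [[0, 0, 0], [-75, 0, -20], 0], [[0, 0, 0], [-95, 0, -20], 0], [[0, 0, 0], [-95, 0, -20], 0], [[0, 0, 0], [-95, 0, -20], 0], [[0, 0, 0], [-95, 0, -20], 0]]}}

```text
time_s: 32.15
tcp_pos: [511.6, -168.5, 289.8]
orientation: [1.0, -0.018, 0.001, 0.0]
wrist_force: [0.3, -0.1, 1.2]
grip_width: 87.7
finger_force: 0.0
```

```bash
python3 -c "
from h import *
f=grab('wrist','w12'); g=grab('scene')['frame'][90:410,150:550]
cv2.imwrite('pics/fin.png',np.hstack([cv2.resize(f['frame'][:320,230:410],(330,587)),cv2.resize(g,(470,587))]))
s=env.sense(); print(s['time_s'],s['tcp_pos'])"
```

```text
32.25 [ 511.8263117  -168.35314891  289.19866354]
```

View pics/fin.png

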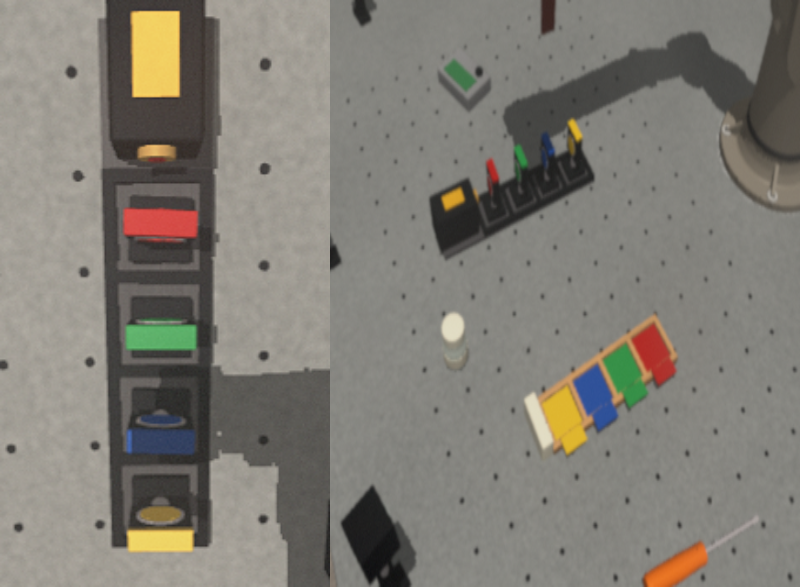

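The final view shows all four filters upright and centred in their bays. From the laser the order is red, green, blue, yellow, and the bystanders have not moved.

```bash
python3 -c "
from workcell import env
print(env.hand_in())"
```

```text
the job is handed in; nothing more can be done
None
```

All four filters stand upright and released in the beam rack in reverse order (red next to the laser, then green, blue, yellow), the screwdriver, jar and meter were not touched, and the job was handed in at about 32 s.

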